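# Close the last jar and finish the crate

### The job

First put the loose black lid on the open jar on the bench and press it down until it is fully home, then stand the closed jar upright in the empty bay of the white crate, and last of all press down the one lid in the crate that still stands proud until it is fully home too. Keep the jars upright, and leave the other finished jar, the green-and-white carton and the yellow tape roll where they stand.

Things in the scene. Friction and masses are not known exactly. Their poses are not given: they have to be found in the camera images.
- jar: the open jar standing on the bench: brown round body 66 mm in diameter up to 78 mm high, paper label, then a pale neck 50 mm in diameter up to 100 mm; about 0.3 kg. Origin: centre of its underside, z up. In its mouth a white seal disc, 42 mm across, stands 10 mm above the neck (top at 110 mm); it yields to about 9 N of downward push, slides down flush with the neck and stays there
- jar_top (a point): centre of the open jar's neck top, 100 mm above its underside
- lid: loose black lid, mouth-down on the bench: round cap 60 mm wide, 26 mm high, top 8 mm thick, skirt 18 mm deep and 54 mm inside: goes over the jar's 50 mm neck with 2 mm to spare all round; 50 g. Origin: centre of the skirt's lower edge, z up. Set on the jar it rests on the seal, origin 92 mm above the jar's underside (its top at 118 mm); pressed home, 82 mm (top at 108 mm)
- lid_top (a point): centre of the loose lid's top face, 26 mm above its lower edge
- crate: fixed white open crate, 130 mm (its x) by 330 mm (its y), 45 mm high, walls and floor 5 mm thick; two dividers as high as the walls split it along its y into three bays, each about 120 by 103 mm, centred at y = -107.5, 0 and 107.5 mm. Origin: centre of its underside. It does not move
- bay_card: brown cardboard disc, 72 mm across and 1 mm thick, glued to the crate's floor in the middle of the one empty bay (any of the three): where the jar goes. It has no feel: the jar stands on the crate floor. Origin: centre of its underside, on the crate floor
- good_jar: a finished jar in another bay, same jar with its black lid fully home (108 mm high in all). Leave it alone. Origin: centre of its underside
- proud_jar: the jar in the third bay, same jar, whose black lid stands 10 mm too high (118 mm high in all instead of 108). Origin: centre of its underside
- proud_lid (a joint): how far that proud lid has been pressed down, m: 0 = standing proud, 0.010 = fully home. It yields to about 9 N of downward push and stays where it is left; it cannot be lifted off
- proud_lid_top (a point): centre of the top face of the proud lid (60 mm across); moves down with it
- carton: bystander: green-and-white carton, 75 by 100 mm, 150 mm high, standing loose on the bench. Origin: centre of its underside
- tape: bystander: roll of yellow tape lying flat, 100 mm across, 48 mm high, loose. Origin: centre of its underside
Things that resemble listed ones, but are neither listed nor needed, are in the scene too. What is meant by the lid is not red, and is the smaller of those in its own colour.

How it is judged (in metres and radians):
On the way, in this order (a step that is already met when the one before it is completed fails the run):
1. the loose lid is fully home on the open jar (z of lid in the frame of jar between 0.078 and 0.0845 m and horizontal distance between lid and jar below 0.005 m and angle between the z axis of lid and the z axis of jar, either way round below 0.1 rad), for 0.2 s.
2. the closed jar stands in the empty bay (all of step 1 and horizontal distance between jar and bay_card below 0.032 m and z of jar in the frame of crate below 0.009 m and angle between jar's own z axis and vertical below 0.08 rad and contact force between the fingers and jar below 0.5 N), for 0.2 s.
3. the proud lid in the crate is pressed home (value of joint proud_lid above 0.008 m), for 0.2 s.
At the end, for the whole second after the job is handed in: Lid home on the jar (within 2.5 mm of bottom, 5 mm of centre); jar upright (0.08 rad), at rest on the crate floor in the empty bay (within 32 mm of the disc centre); proud lid pressed at least 8 of 10 mm; the other two jars upright (0.08 rad) on the crate floor (all of step 1 and horizontal distance between jar and bay_card below 0.032 m and z of each of jar, proud_jar, good_jar in the frame of crate below 0.009 m and angle between each of jar, proud_jar, good_jar's own z axis and vertical below 0.08 rad and value of joint proud_lid above 0.008 m and linear speed of each of jar, lid below 0.02 m/s); the robot touches nothing.
It fails at once if the open jar is tipped by more than 0.6 rad (angle between jar's own z axis and vertical above 0.6 rad).
It fails at once if a jar already in the crate is tipped by more than 0.3 rad or moved more than 40 mm (angle between any of good_jar, proud_jar's own z axis and vertical above 0.3 rad or distance of any of good_jar, proud_jar from where it was at the start of the episode above 0.04 m).
It fails at once if the carton or the tape roll is moved more than 40 mm or the carton tipped (distance of any of carton, tape from where it was at the start of the episode above 0.04 m or angle between carton's own z axis and vertical above 0.3 rad).
It also fails if it takes over 64 s, if anything falls off the work surface, if the arm or the gripper's body presses on something with over 40 N, if the wrist force passes 120 N, or if a joint passes its speed limit or range.

### The arm

A 6-joint arm with a two-finger parallel gripper is mounted at the origin on the work surface. World frame = base frame: x ahead of the robot, y to its left, z up, the work surface at z = 0. Lengths are in mm, angles in rad, forces in N, time in s.
With the tool pointing down it reaches from about 350 to 850 mm from the base axis. Payload 8.1 kg.
Tool frame: the origin (TCP) lies at the very end of the fingers, on their centre line; the grasp point (between the pads) lies 19 mm behind it (env.grip_point_offset is the distance from the TCP to the grasp point, in mm); z points along the fingers, y is the line along which they close (so a half turn about z gives the same grasp; the last joint's range is limited). The gripper opens to 93 mm and grips with 3 to 60 N. Pads are 15 mm wide; open, the fingers measure 128 mm over their backs; the gripper's body (75 mm by 188 mm) begins 65 mm behind the grasp point.
Start: joints at [1.092, 0.13, 1.488, -0, 1.523, -0.085], TCP at [230.2, 554.088, 218.635] pointing down, gripper open.
Joint ranges: [-2.96, 2.96], [-0.89, 2.26], [0.02, 2.5], [-1.34, 4.48], [0, 2.73], [-2.66, 2.66]. Speed limits (rad/s): [2.39, 2.39, 2.79, 3.14, 3.14, 3.14].

### API

Orientations are given as a rotation vector (axis times angle).
In Python, from station import env gives the robot as it stands.
- The arm moves only by the tool servo_tool, never from a script. Its argument "motion" is a list of rows, each a list of 3 entries, a list of its own where there are three numbers: the shift along the tool's x, y, z normalised to -1 to 1, where 1 is 500 mm, then the turn about the tool's z normalised to -1 to 1, where 1 is 30 degrees, then the opening, from -1 (shut) to 1 (fully open). In form: [[[tx, ty, tz], twist, hand], ...]. A call has 1 to 5 rows; each row is the pose to reach, as a shift and turn from the pose commanded when the call began, along the tool's axes at that moment; what a row does not reach only later rows make up. A row lasts 1/8 s, in which the tool goes at most 62.5 mm and 10.7 degrees, less where a joint would pass 70% of its speed; a pose out of reach is approached as far as the arm can. A call with a number of a shift or a turn outside -1 to 1 is refused whole. A call with a gripper value outside its range is refused whole. The fingers move at their own pace and stop on an object; "newtons" is the grip in N (left out, the last holds). Time passes only in rows, so rows that repeat a pose let the fingers close. It gives the time, the measured TCP pose, the force, the opening and the grip force at its end, in the units of the state.
- env.get_obs(): the state, without advancing time (a new reading comes with each control period).
- env.snapshot(name): name is "scene" or "top"; returns (picture, depth): 480x640x3 uint8, red, green, blue; 480x640 float32, mm along the optical axis (not along the pixel's ray), 0 where there is no reading.
- env.get_calibration(name): a dict with "intrinsics" (3x3 intrinsics, pixels), "world_from_camera" (4x4, takes a point from camera to world coordinates). Camera axes: x right, y up, looking along -z (the intrinsics and any distortion apply to the point x, -y, -z); pixel columns grow to the right and rows downward; lengths in mm; the calibration is good to about 2 mm. A picture is of the moment at which its call begins. get_calibration takes no time and is no camera call.
- env.job_done(): hands the job in; it is judged then, once.
The state is a dict: "clock": time; "joint_positions": joint angles; "qvel": joint speeds; "joint_efforts": joint torques, N m; "tool_pos": TCP position; "eef_rot": TCP orientation; "force": force on the tool from outside, world axes, zero at the start; "torque": the same for the moment, N m; "grip_width": opening from 0.0 (shut) to 1.0 (fully open); "finger_force": force on a finger pad.
Only numpy, scipy, OpenCV 4.12 (cv2) and the standard library are available. Lean on these libraries where they do the work, as an engineer would, in place of code of your own. Each camera call takes 0.05 s, during which the arm holds its last target. There are 200 camera calls.

## Working session

There is one attempt and no reset: what is moved stays moved. The work goes in short steps, Python scripts to look and compute and a tool call to move; the robot and the scene stay as the last step left them, time stands still between calls to the robot, and variables do not carry over. Pictures are saved under pics/ and viewed, at most 10 in all, crops included, and the job is handed in when it is done.

Besides the shell and the picture viewer there is one more tool, called after "Request:" as name(argument=value, ...) on one line, values as JSON. servo_tool: Moves the arm, as the interface text tells. Its arguments: {"type":"object","properties":{"motion":{"type":"array","items":{"type":"array"}},"newtons":{"type":"number"}},"required":["motion"]}

```bash
ls; mkdir -p pics; cat > h.py <<'E'
import numpy as np, cv2
from station import env
def shot(n):
    im,d=env.snapshot(n); c=env.get_calibration(n); return im,d,np.array(c["intrinsics"]),np.array(c["world_from_camera"])
def world(d,K,T):
    v,u=np.mgrid[:d.shape[0],:d.shape[1]]
    x=(u-K[0,2])/K[0,0]*d; y=(v-K[1,2])/K[1,1]*d
    P=np.stack([x,-y,-d,np.ones_like(d)],-1)@T.T
    P[d==0]=np.nan
    return P[...,:3]
E
python3 - <<'E'
from h import *
for n in("scene","top"):
    im,d,K,T=shot(n); cv2.imwrite(f"pics/{n}0.png",im[...,::-1]); np.savez(f"{n}0.npz",im=im,d=d,K=K,T=T); print(n,K.tolist(),T.round(3).tolist(),env.get_calibration(n).keys())
o=env.get_obs(); print(o["tool_pos"],o["eef_rot"],o["clock"])
E
```

```text
pics
scene [[457.62131983307876, 0.0, 314.65974493311546], [0.0, 457.62131983307876, 243.73040388724124], [0.0, 0.0, 1.0]] [[-0.324, -0.502, 0.802, 1405.236], [0.946, -0.173, 0.274, 305.781], [0.001, 0.847, 0.531, 667.55], [0.0, 0.0, 0.0, 1.0]] dict_keys(['intrinsics', 'world_from_camera'])
top [[461.0437628230954, 0.0, 328.726205395555], [0.0, 461.0437628230954, 235.46812954449499], [0.0, 0.0, 1.0]] [[0.023, 0.996, -0.088, 461.424], [-0.999, 0.025, 0.019, 16.599], [0.022, 0.087, 0.996, 1153.794], [0.0, 0.0, 0.0, 1.0]] dict_keys(['intrinsics', 'world_from_camera'])
[229.95417998 553.63601006 217.71441215] [-6.14470545e-01 -3.08046433e+00  2.46909629e-03] 0.1
```

View pics/scene0.png

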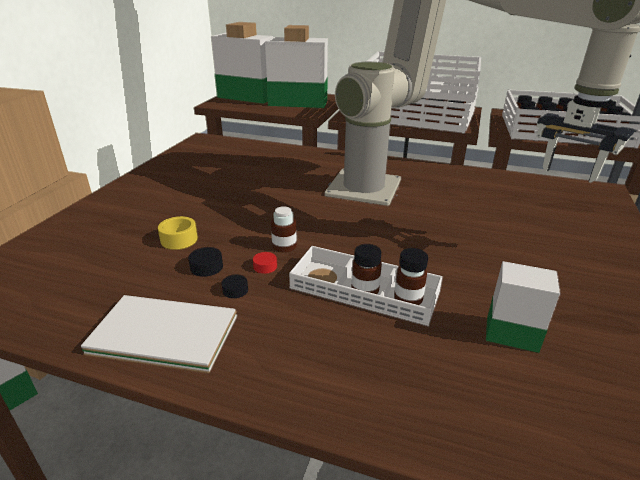

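View pics/top0.png

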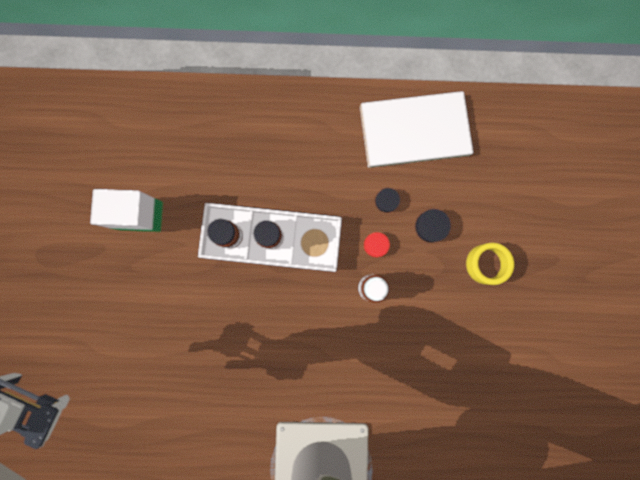

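The scene view shows the open jar at (284,230), black caps at (235,286) and (206,262), a red cap at (265,263), the card in the empty bay at (322,275), and two crate jars at (367,270) and (411,277). In the top view these are the jar (374,289), black caps (387,200) small and (433,225) large, red (377,244), and card (315,242). The lid is the small black cap at (387,200), since it isn't red and is the smaller of the two black ones. Next I'll confirm with a crop and measure.

```bash
cat > m.py <<'E'
from h import *
def meas(P,x,y,r,zlo,zhi):
    m=(np.hypot(P[...,0]-x,P[...,1]-y)<r)&(P[...,2]>zlo)&(P[...,2]<zhi)
    q=P[m]
    if len(q)<10: return len(q)
    (cx,cy),R=cv2.minEnclosingCircle(q[:,:2].astype(np.float32))
    return len(q),q.mean(0).round(1),np.median(q[:,2]).round(1),(round(cx,1),round(cy,1),round(R,1))
E
python3 - <<'E'
from m import *
D={n:np.load(f"{n}0.npz") for n in("scene","top")}
W={n:world(D[n]["d"],D[n]["K"],D[n]["T"]) for n in D}
px=dict(lid=(387,200),big=(433,225),red=(377,244),jar=(374,289),card=(315,242),j1=(267,234),j2=(221,232),carton=(122,208))
for k,(u,v) in px.items():
    p=W["top"][v,u]; print(k,p.round(1))
    zl=max(p[2]-6,p[2]-4)
    for n in W: print("   ",n,meas(W[n],p[0],p[1],45,p[2]-5,p[2]+6))
# table height, crate walls
for n in W:
    P=W[n]; print(n,"table",np.nanmedian(P[...,2][(abs(P[...,0]-500)<40)&(abs(P[...,1]-250)<40)]))
    m=(P[...,2]>38)&(P[...,2]<50)&(abs(P[...,0]-480)<130)&(P[...,1]>-60)&(P[...,1]<330)
    q=P[m][:,:2].astype(np.float32); print(len(q),cv2.minAreaRect(q))
c=[cv2.resize(D["top"]["im"][170:310,330:470],(420,420),interpolation=3),cv2.resize(D["scene"]["im"][190:310,180:320],(420,420),interpolation=3)]
cv2.imwrite("pics/crop0.png",np.hstack(c)[:420,:800,::-1])
E
```

```text
lid [ 652.6 -147.5   28.3]
    scene (339, array([ 658.6, -147.6,   27.1]), np.float64(27.1), (656.0, -147.4, 31.8))
    top (376, array([ 655. , -148.4,   25.9]), np.float64(25.8), (655.2, -148.9, 29.8))
big [ 592.6 -260.6   34.3]
    scene (550, array([ 599. , -258.6,   36.4]), np.float64(36.7), (594.0, -260.5, 43.2))
    top (853, array([ 593. , -261.2,   34.8]), np.float64(34.7), (592.8, -262.1, 41.4))
red [ 543.  -124.6   25.9]
    scene (293, array([ 547.6, -120.8,   26.9]), np.float64(27.2), (545.1, -122.9, 32.1))
    top (451, array([ 542.6, -123. ,   25.5]), np.float64(25.5), (542.8, -122.8, 29.8))
jar [ 435.1 -108.6  111.4]
    scene (118, array([ 439.5, -112.5,  110.9]), np.float64(111.0), (435.3, -114.3, 24.7))
    top (255, array([ 435.8, -113.9,  109.5]), np.float64(109.5), (435.9, -114.1, 20.8))
card [545.9  28.1   2.6]
    scene (321, array([532.9,  27.7,   6.9]), np.float64(7.0), (537.8, 24.6, 43.0))
    top (948, array([545.6,  28. ,   4.7]), np.float64(4.8), (545.8, 28.0, 45.0))
j1 [553.  135.7 114.4]
    scene (342, array([561.6, 140.8, 113.9]), np.float64(114.1), (558.2, 142.4, 31.9))
    top (512, array([556.2, 139.3, 112.7]), np.float64(112.5), (556.4, 139.3, 29.8))
j2 [554.3 237.7 121.7]
    scene (402, array([563. , 242. , 123.6]), np.float64(124.0), (559.0, 242.0, 30.8))
    top (564, array([556. , 240.3, 122.4]), np.float64(122.4), (555.8, 240.7, 30.1))
carton [598.8 448.5 149.5]
    scene (914, array([604.6, 451.2, 150.9]), np.float64(151.1), (598.7, 448.5, 44.9))
    top (1162, array([599.6, 451. , 149.6]), np.float64(149.6), (598.8, 448.5, 44.9))
scene table 23.477699784662605
940 ((551.2303466796875, 137.34622192382812), (333.30401611328125, 132.93849182128906), 86.84718322753906)
top table 3.3490447070462324
760 ((552.6262817382812, 137.55699157714844), (330.3620300292969, 130.0016326904297), 85.69486999511719)
```

View pics/crop0.png

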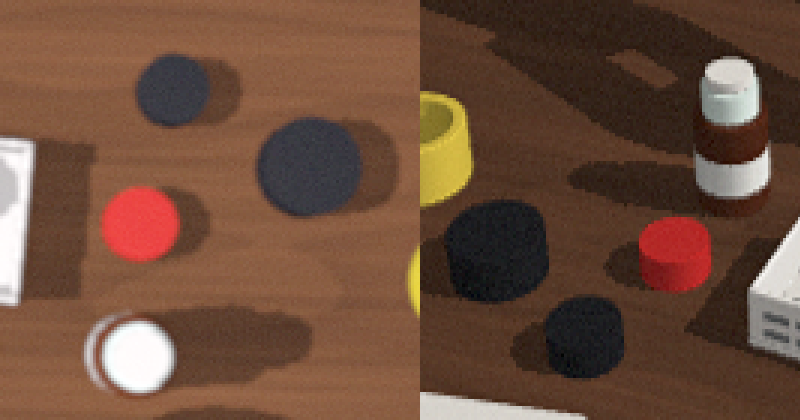

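The crop confirms it: the small black cap (r 29.8 mm, top at about 26 mm) is the lid, and the big one has r 41 mm. The seal top is at 110 mm, the proud jar is at (556,241) with its top at 122 mm, and the good jar is at (556,139) with its top at 113 mm. All of these match the text.

```bash
cat > go.py <<'E'
import sys
from m import *
from scipy.spatial.transform import Rotation as R
def go(x,y,z,ang=-4.3):
    o=env.get_obs(); M=R.from_rotvec(o["eef_rot"]).as_matrix(); p=np.array(o["tool_pos"])
    s=M.T@(np.array([x,y,z])-p); a=np.degrees(np.arctan2(M[1,1],M[0,1])); t=(a-ang+90)%180-90
    print("tcp",p.round(1),"yaw",round(a,1),"tilt",np.round(M[:2,2],3),"F",np.round(o["force"],1),"grip",round(float(o["grip_width"]),3),o["finger_force"],"t",o["clock"])
    print("shift",(s/500).round(4),"twist",round(t/30,3))
if __name__=="__main__": go(*map(float,sys.argv[1:]))
E
python3 - <<'E'
from m import *
D=np.load("top0.npz"); P=world(D["d"],D["K"],D["T"])
m=np.zeros(P.shape[:2],bool); m[85:175,350:480]=1
b=m&(D["im"].min(-1)>150); q=P[b]; print("slab",len(q),q.min(0),q.max(0),np.median(q[:,2]))
hsv=cv2.cvtColor(D["im"],cv2.COLOR_RGB2HSV); c=D["im"].astype(int); w=np.zeros_like(m); w[222:262,296:336]=1
b=w&(c[...,0]-c[...,2]>30); q=P[b]; print("card",len(q),q.mean(0),cv2.minEnclosingCircle(q[:,:2].astype(np.float32)))
E
python3 go.py 655.5 -148.5 200
```

```text
slab 6709 [nan nan nan] [nan nan nan] nan
card 604 [nan nan nan] ((544.4201049804688, 29.557472229003906), 34.525447845458984)
tcp [230.  553.6 217.7] yaw 67.4 tilt [-0.001 -0.001] F [-0.2  0.6  0.4] grip 0.998 0.0 t 0.1
shift [-1.3248 -0.9702  0.0368] twist 2.391
```

Request:
servo_tool(motion=[[[-0.1,-0.074,0.01],0.35,1],[[-0.2,-0.148,0.01],0.7,1],[[-0.3,-0.22,0.01],1,1],[[-0.4,-0.294,0.01],1,1],[[-0.48,-0.352,0.01],1,1]], newtons=40)

```text
clock: 0.72
tool_pos: [384.9, 297.3, 213.3]
eef_rot: [1.392, 2.816, -0.001]
force: [1.0, 0.5, 1.0]
grip_width: 1.0
finger_force: 0.0
```

```bash
python3 go.py 655.5 -148.5 150; python3 - <<'E'
from m import *
D=np.load("top0.npz"); P=world(D["d"],D["K"],D["T"])
b=np.zeros(P.shape[:2],bool); b[85:175,350:480]=1
b&=(D["im"].min(-1)>150); q=P[b]; print(np.nanmin(q,0),np.nanmedian(q,0)); q=q[abs(q[:,1]+148)<60]; print("x edge",np.nanmin(q,0))
E
```

```text
tcp [384.9 297.3 213.3] yaw 37.4 tilt [-0. -0.] F [1.  0.5 1. ] grip 1.0 0.0 t 0.725
shift [-1.0369 -0.1115  0.1269] twist 1.39
[ 740.76738433 -370.02227763   -5.9809525 ] [ 837.71016396 -218.66587016   24.09165518]
x edge [ 740.76738433 -207.95458509   -4.73582109]
```

Request:
servo_tool(motion=[[[-0.12,-0.013,0.0],0.35,1],[[-0.24,-0.026,0.0],0.7,1],[[-0.36,-0.039,0.0],1,1],[[-0.48,-0.052,0.0],1,1],[[-0.6,-0.064,0.0],1,1]])

```text
clock: 1.35
tool_pos: [541.8, 39.9, 213.4]
eef_rot: [-2.073, -2.36, 0.0]
force: [0.4, 0.2, 1.1]
grip_width: 1.001
finger_force: 0.0
```

```bash
python3 go.py 655.5 -148.5 120
```

```text
tcp [541.8  39.9 213.4] yaw 7.4 tilt [-0.  0.] F [0.4 0.2 1.1] grip 1.001 0.0 t 1.35
shift [-0.4031  0.1768  0.1866] twist 0.391
```

Request:
servo_tool(motion=[[[-0.11,0.05,0.03],0.2,1],[[-0.22,0.1,0.06],0.39,1],[[-0.32,0.14,0.09],0.39,1],[[-0.403,0.177,0.12],0.39,1],[[-0.403,0.177,0.187],0.39,1]])

```text
clock: 1.98
tool_pos: [656.9, -150.4, 120.3]
eef_rot: [2.304, 2.131, 0.001]
force: [1.3, 0.7, -0.1]
grip_width: 1.003
finger_force: 0.0
```

```bash
python3 go.py 655.5 -148.5 5;python3 go.py 655.5 -148.5 60
```

```text
tcp [ 656.9 -150.4  120.3] yaw -4.5 tilt [ 0.003 -0.002] F [ 1.3  0.7 -0.1] grip 1.003 0.0 t 1.975
shift [ 0.0038 -0.0036  0.2306] twist -0.005
tcp [ 656.9 -150.4  120.3] yaw -4.5 tilt [ 0.003 -0.002] F [ 1.3  0.7 -0.1] grip 1.003 0.0 t 1.975
shift [ 0.0036 -0.0033  0.1206] twist -0.005
```

Request:
servo_tool(motion=[[[0,0,0.0],0,1],[[0,0,0.06],0,1],[[0,0,0.12],0,1],[[0,0,0.15],0,1],[[0,0,0.15],0,1]])

```text
clock: 2.6
tool_pos: [654.5, -145.9, 44.8]
eef_rot: [-2.301, -2.137, 0.001]
force: [0.0, 0.5, -0.3]
grip_width: 1.003
finger_force: 0.0
```

```bash
python3 go.py 655.5 -148.5 5
```

```text
tcp [ 654.5 -145.9   44.8] yaw -4.2 tilt [-0.002  0.001] F [ 0.   0.5 -0.3] grip 1.003 0.0 t 2.6
shift [-0.0051  0.0026  0.0796] twist 0.002
```

Request:
servo_tool(motion=[[[-0.005,0.002,0.02],0,1],[[-0.005,0.002,0.05],0,1],[[-0.005,0.002,0.078],0,1],[[-0.005,0.002,0.078],0,1],[[-0.005,0.002,0.078],0,1]])

```text
clock: 3.22
tool_pos: [655.9, -149.1, 6.1]
eef_rot: [-2.302, -2.137, 0.0]
force: [0.6, -0.9, 0.3]
grip_width: 0.999
finger_force: 0.0
```

```bash
python3 go.py 655.5 -148.5 5
```

```text
tcp [ 655.9 -149.1    6.1] yaw -4.3 tilt [-0.  0.] F [ 0.6 -0.9  0.3] grip 0.999 0.0 t 3.225
shift [ 0.0012 -0.001   0.0022] twist 0.001
```

Well placed, so I'll close on it.

Request:
servo_tool(motion=[[[0,0,0.002],0,-1],[[0,0,0.002],0,-1],[[0,0,0.002],0,-1],[[0,0,0.002],0,-1],[[0,0,0.002],0,-1]], newtons=25)

```text
clock: 3.85
tool_pos: [656.0, -149.1, 5.3]
eef_rot: [2.302, 2.137, 0.0]
force: [-0.0, 0.5, 0.8]
grip_width: 0.644
finger_force: 25.0
```

```bash
python3 go.py 655.5 -148.5 180
```

```text
tcp [ 656.  -149.1    5.3] yaw -4.3 tilt [ 0. -0.] F [-0.   0.5  0.8] grip 0.644 25.000103053171188 t 3.85
shift [ 0.0012 -0.001  -0.3493] twist 0.001
```

Request:
servo_tool(motion=[[[0,0,-0.05],0,-1],[[0,0,-0.15],0,-1],[[0,0,-0.25],0,-1],[[0,0,-0.34],0,-1],[[0,0,-0.34],0,-1]])

```text
clock: 4.47
tool_pos: [658.8, -150.0, 181.2]
eef_rot: [2.297, 2.132, 0.007]
force: [1.0, -0.4, -0.4]
grip_width: 0.641
finger_force: 25.0
```

```bash
python3 go.py 435.8 -114.4 150
```

```text
tcp [ 658.8 -150.   181.2] yaw -4.3 tilt [ 0.009 -0.003] F [ 1.  -0.4 -0.4] grip 0.641 24.9999187909998 t 4.475
shift [ 0.0379 -0.4507  0.0583] twist 0.001
```

Request:
servo_tool(motion=[[[0.008,-0.1,0],0,-1],[[0.018,-0.22,0],0,-1],[[0.028,-0.34,0],0,-1],[[0.038,-0.447,0],0,-1],[[0.038,-0.447,0.03],0,-1]])

```text
clock: 5.1
tool_pos: [431.9, -112.9, 159.6]
eef_rot: [2.302, 2.136, 0.0]
force: [0.2, -0.8, 0.3]
grip_width: 0.639
finger_force: 25.0
```

Request:
servo_tool(motion=[[[0,0,0],0,-1],[[0,0,0],0,-1]])

```text
clock: 5.35
tool_pos: [435.1, -113.7, 159.8]
eef_rot: [-2.302, -2.137, 0.001]
force: [-0.1, -0.1, -0.7]
grip_width: 0.64
finger_force: 25.0
```

```bash
python3 go.py 435.8 -114.4 120; python3 - <<'E'
from m import *
im,d,K,T=shot("scene"); np.savez("s1.npz",im=im,d=d,K=K,T=T); cv2.imwrite("pics/s1.png",cv2.resize(im[110:260,220:400],(720,600),interpolation=3)[...,::-1])
E
```

```text
tcp [ 435.1 -113.7  159.8] yaw -4.3 tilt [-0.001  0.   ] F [-0.1 -0.1 -0.7] grip 0.64 24.999872418120503 t 5.35
shift [-0.0014  0.0016  0.0796] twist 0.001
```

View pics/s1.png

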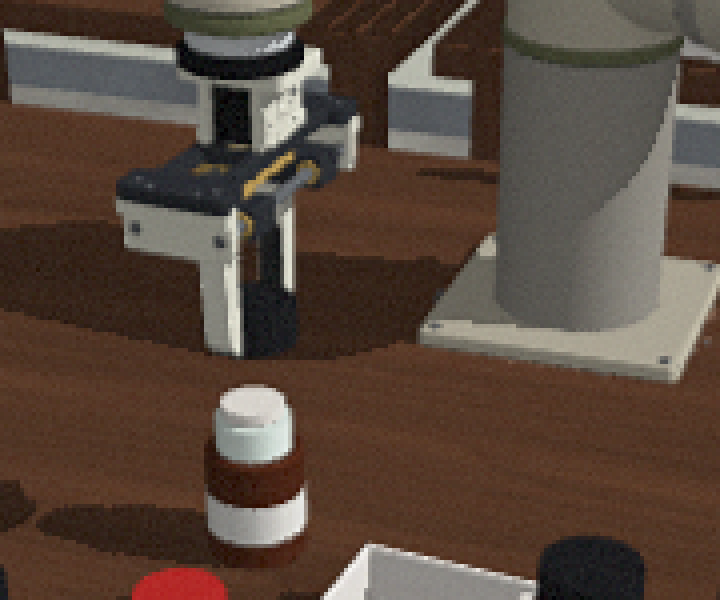

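The picture shows the lid held level, at (265,320) in the crop, directly over the jar at (255,400). Lowering now.

Request:
servo_tool(motion=[[[-0.0014,0.001,0.04],0,-1],[[-0.0014,0.001,0.08],0,-1],[[-0.0014,0.001,0.1],0,-1],[[-0.0014,0.001,0.118],0,-1],[[-0.0014,0.001,0.118],0,-1]], newtons=40)

```text
clock: 6.02
tool_pos: [435.0, -114.2, 100.8]
eef_rot: [-2.302, -2.137, 0.0]
force: [-0.3, -0.2, -1.9]
grip_width: 0.638
finger_force: 40.0
```

```bash
python3 go.py 435.8 -114.4 87
```

```text
tcp [ 435.  -114.2  100.8] yaw -4.3 tilt [-0.001  0.   ] F [-0.3 -0.2 -1.9] grip 0.638 39.99961028806865 t 6.025
shift [-0.0002  0.0017  0.0277] twist 0.001
```

Request:
servo_tool(motion=[[[0,0.001,0.008],0,-1],[[0,0.001,0.014],0,-1],[[0,0.001,0.02],0,-1],[[0,0.001,0.026],0,-1],[[0,0.001,0.028],0,-1]])

```text
clock: 6.65
tool_pos: [436.2, -114.6, 88.5]
eef_rot: [2.301, 2.136, 0.001]
force: [-2.8, 1.3, 8.3]
grip_width: 0.636
finger_force: 40.0
```

```bash
python3 go.py 435.8 -114.4 87
```

```text
tcp [ 436.2 -114.6   88.5] yaw -4.3 tilt [ 0.002 -0.001] F [-2.8  1.3  8.3] grip 0.636 40.00228415708989 t 6.65
shift [ 0.0003 -0.0008  0.003 ] twist 0.001
```

Force is about 9 N, so the seal is yielding. A little further, watching for a hard stop.

Request:
servo_tool(motion=[[[0,0,0.003],0,-1],[[0,0,0.006],0,-1],[[0,0,0.008],0,-1],[[0,0,0.008],0,-1]])

```text
clock: 7.15
tool_pos: [436.6, -114.9, 87.3]
eef_rot: [2.301, 2.136, 0.001]
force: [-14.3, 4.4, 31.8]
grip_width: 0.639
finger_force: 40.0
```

```bash
python3 go.py 435.8 -114.4 87
```

```text
tcp [ 436.6 -114.9   87.3] yaw -4.3 tilt [ 0.002 -0.001] F [-14.3   4.4  31.8] grip 0.639 40.02119648270309 t 7.15
shift [ 0.0008 -0.0017  0.0005] twist 0.002
```

Hard stop at 32 N with the TCP at 87.3, which puts the lid at about 82. I'll relax, release and rise.

Request:
servo_tool(motion=[[[0,-0.001,-0.007],0,-1],[[0,-0.001,-0.007],0,1],[[0,-0.001,-0.007],0,1],[[0,-0.001,-0.007],0,1],[[0,-0.001,-0.007],0,1]])

```text
clock: 7.78
tool_pos: [434.7, -114.2, 86.4]
eef_rot: [-2.302, -2.137, 0.0]
force: [-0.3, 0.3, -0.3]
grip_width: 0.99
finger_force: 0.0
```

Request:
servo_tool(motion=[[[0,0,-0.03],0,1],[[0,0,-0.08],0,1],[[0.1,0,-0.15],0,1],[[0.2,0,-0.15],0,1],[[0.25,0,-0.15],0,1]])

```text
clock: 8.4
tool_pos: [444.9, 12.3, 163.7]
eef_rot: [2.3, 2.138, 0.003]
force: [0.7, -0.3, 1.0]
grip_width: 1.001
finger_force: 0.0
```

```bash
python3 - <<'E'
from m import *
for n in("scene","top"):
    im,d,K,T=shot(n); P=world(d,K,T)
    print(n,"lid",meas(P,436,-114,45,100,130)); cv2.imwrite(f"pics/{n}2.png",cv2.resize(im[180:330,270:430] if n=="top" else im[180:270,240:340],(640,560),interpolation=3)[...,::-1])
E
python3 go.py 436 -114 55
```

```text
scene lid (265, array([ 441.8, -111.1,  108.1]), np.float64(108.9), (436.8, -113.6, 33.3))
top lid (311, array([ 433.8, -125.4,  107.4]), np.float64(107.4), (434.9, -115.4, 29.6))
tcp [444.6  12.4 163. ] yaw -4.1 tilt [0.002 0.   ] F [0.4 0.8 0.4] grip 1.002 0.0 t 8.5
shift [-0.2535  0.0005  0.2158] twist 0.007
```

View pics/scene2.png

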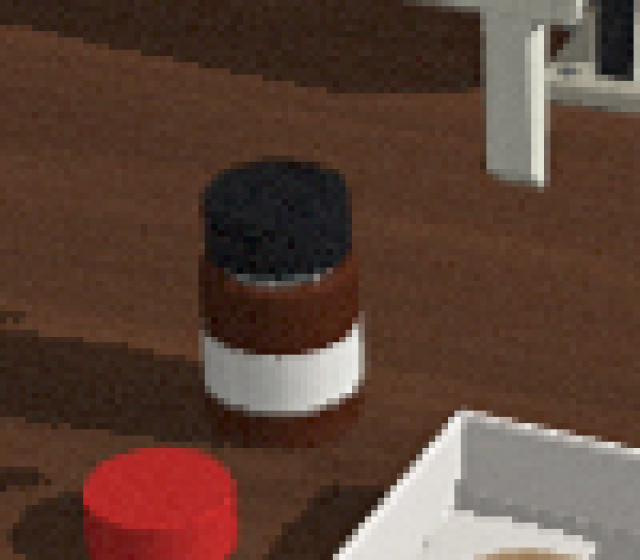

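The lid is home: at (278,220) in the crop it sits square on the jar, its top measures about 108 mm and it is centred at (435.5,-114.5). Next I grip the jar body.

Request:
servo_tool(motion=[[[-0.08,0,0],0,1],[[-0.18,0,0],0,1],[[-0.254,0.0,0],0,1],[[-0.254,0,0],0,1],[[-0.254,0,0.02],0,1]])

```text
clock: 9.12
tool_pos: [435.3, -116.8, 152.4]
eef_rot: [2.303, 2.135, 0.002]
force: [-0.5, -0.1, -0.6]
grip_width: 1.0
finger_force: 0.0
```

```bash
python3 go.py 435.5 -114.4 53
```

```text
tcp [ 435.3 -116.8  152.4] yaw -4.3 tilt [ 0.002 -0.   ] F [-0.5 -0.1 -0.6] grip 1.0 0.0 t 9.125
shift [ 0.0049 -0.0004  0.1988] twist -0.001
```

Request:
servo_tool(motion=[[[0.002,0,0.05],0,1],[[0.002,0,0.1],0,1],[[0.002,0,0.15],0,1],[[0.002,0,0.198],0,1],[[0.002,0,0.198],0,1]])

```text
clock: 9.75
tool_pos: [432.7, -113.6, 50.3]
eef_rot: [-2.298, -2.136, 0.003]
force: [0.4, -0.3, 0.2]
grip_width: 1.002
finger_force: 0.0
```

Request:
servo_tool(motion=[[[0,0,0],0,1],[[0,0,0],0,-1],[[0,0,0],0,-1],[[0,0,0],0,-1],[[0,0,0],0,-1]], newtons=30)

```text
clock: 10.38
tool_pos: [435.5, -115.5, 53.2]
eef_rot: [2.302, 2.136, 0.001]
force: [1.5, -0.2, 2.2]
grip_width: 0.701
finger_force: 30.0
```

```bash
python3 go.py 544.5 29.6 130
```

```text
tcp [ 435.5 -115.5   53.2] yaw -4.3 tilt [ 0.001 -0.   ] F [ 1.5 -0.2  2.2] grip 0.701 30.00053146854043 t 10.375
shift [ 0.3056  0.196  -0.1533] twist 0.001
```

Request:
servo_tool(motion=[[[0,0,-0.03],0,-1],[[0,0,-0.08],0,-1],[[0,0,-0.13],0,-1],[[0,0,-0.16],0,-1],[[0,0,-0.16],0,-1]])

```text
clock: 11.0
tool_pos: [435.5, -115.6, 133.8]
eef_rot: [2.301, 2.136, 0.001]
force: [-0.4, 0.1, -4.6]
grip_width: 0.704
finger_force: 30.0
```

Request:
servo_tool(motion=[[[0.04,0.025,0],0,-1],[[0.1,0.064,0],0,-1],[[0.17,0.11,0],0,-1],[[0.24,0.155,0],0,-1],[[0.29,0.19,0],0,-1]])

```text
clock: 11.62
tool_pos: [540.1, 23.8, 130.9]
eef_rot: [-2.3, -2.137, 0.003]
force: [0.5, -0.8, -4.0]
grip_width: 0.706
finger_force: 30.0
```

Request:
servo_tool(motion=[[[0.01,0.004,0],0,-1],[[0.015,0.006,0],0,-1],[[0.015,0.006,0],0,-1]])

```text
clock: 12.0
tool_pos: [543.2, 28.9, 132.1]
eef_rot: [-2.303, -2.136, 0.001]
force: [-0.5, 0.1, -4.4]
grip_width: 0.701
finger_force: 30.0
```

```bash
python3 go.py 544.5 29.6 59; python3 - <<'E'
from m import *
im,d,K,T=shot("scene"); cv2.imwrite("pics/s3.png",cv2.resize(im[150:330,240:460],(733,600),interpolation=3)[...,::-1])
E
```

```text
tcp [543.2  28.9 132.1] yaw -4.3 tilt [-0.001 -0.   ] F [-0.5  0.1 -4.4] grip 0.701 29.999165469780564 t 12.0
shift [0.0016 0.0027 0.1462] twist 0.0
```

View pics/s3.png

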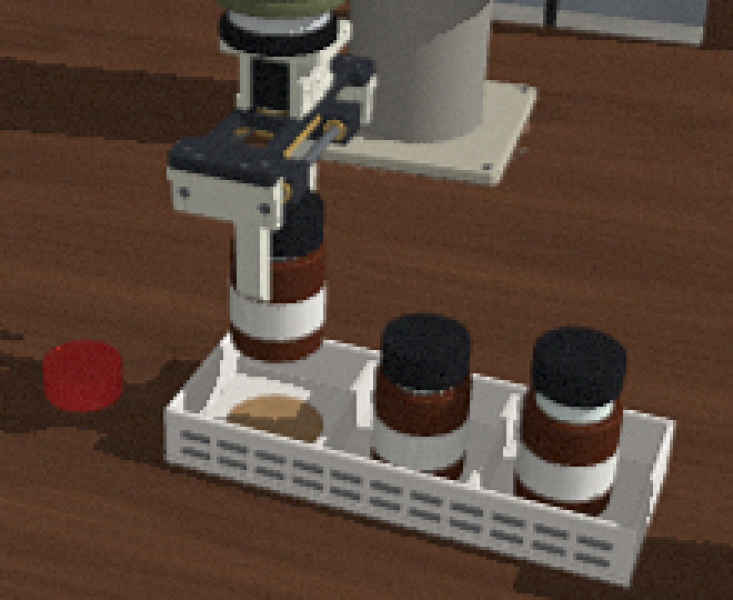

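The closed jar hangs upright (280,300) over the card (275,418). The far-right jar shows the pale neck band of the proud lid. Lowering.

Request:
servo_tool(motion=[[[0.001,0.002,0.04],0,-1],[[0.001,0.002,0.08],0,-1],[[0.001,0.002,0.12],0,-1],[[0.001,0.002,0.138],0,-1],[[0.001,0.002,0.142],0,-1]])

```text
clock: 12.68
tool_pos: [544.1, 29.8, 60.5]
eef_rot: [-2.302, -2.136, 0.002]
force: [-0.0, -0.5, -3.7]
grip_width: 0.704
finger_force: 30.0
```

Request:
servo_tool(motion=[[[0,0,0.002],0,-1],[[0,0,0.004],0,-1]])

```text
clock: 12.92
tool_pos: [545.6, 29.9, 60.5]
eef_rot: [2.302, 2.137, 0.002]
force: [-0.1, 0.3, -3.9]
grip_width: 0.7
finger_force: 30.0
```

Request:
servo_tool(motion=[[[0,0,0.002],0,-1],[[0,0,0.004],0,-1],[[0,0,0.004],0,-1]])

```text
clock: 13.3
tool_pos: [545.2, 30.0, 58.2]
eef_rot: [2.302, 2.137, 0.001]
force: [-0.7, 1.0, 0.9]
grip_width: 0.702
finger_force: 30.0
```

The floor has taken the weight, so I'll release and rise.

Request:
servo_tool(motion=[[[0,0,0],0,-1],[[0,0,0],0,1],[[0,0,0],0,1],[[0,0,0],0,1],[[0,0,0],0,1]])

```text
clock: 13.92
tool_pos: [544.9, 29.9, 57.6]
eef_rot: [2.303, 2.137, -0.0]
force: [-0.2, 1.4, -0.3]
grip_width: 0.995
finger_force: 0.0
```

Request:
servo_tool(motion=[[[0,0,-0.03],0,1],[[0,0,-0.1],0,1],[[0,0,-0.2],0,1],[[0,0,-0.25],0,1],[[0,0,-0.25],0,1]])

```text
clock: 14.55
tool_pos: [547.0, 29.9, 186.7]
eef_rot: [2.299, 2.134, 0.007]
force: [0.4, -0.1, -0.5]
grip_width: 0.996
finger_force: 0.0
```

```bash
python3 go.py 556 240.8 160
```

```text
tcp [547.   29.9 186.7] yaw -4.3 tilt [ 0.006 -0.   ] F [ 0.4 -0.1 -0.5] grip 0.996 0.0 t 14.55
shift [ 0.422  -0.0137  0.0533] twist 0.001
```

Now shut the fingers and travel to above the proud lid.

Request:
servo_tool(motion=[[[0.1,-0.004,0],0,-1],[[0.22,-0.007,0],0,-1],[[0.34,-0.01,0],0,-1],[[0.422,-0.011,0],0,-1],[[0.422,-0.011,0],0,-1]])

```text
clock: 15.18
tool_pos: [553.8, 243.4, 181.1]
eef_rot: [-2.297, -2.141, 0.003]
force: [-0.0, -0.6, -0.4]
grip_width: 0.511
finger_force: 0.0
```

Request:
servo_tool(motion=[[[0,0,0],0,-1],[[0,0,0.05],0,-1],[[0,0,0.08],0,-1],[[0,0,0.08],0,-1]])

```text
clock: 15.68
tool_pos: [554.0, 239.3, 140.7]
eef_rot: [-2.303, -2.135, 0.005]
force: [0.1, -0.4, -0.1]
grip_width: 0.079
finger_force: 0.0
```

```bash
python3 go.py 556 240.8 123; python3 - <<'E'
from m import *
for n in("scene","top"):
    im,d,K,T=shot(n); P=world(d,K,T)
    print(n,"placed lid",meas(P,545,30,45,100,130)); cv2.imwrite(f"pics/{n}4.png",cv2.resize(im[170:330,270:460],(712,600),interpolation=3)[...,::-1])
E
```

```text
tcp [554.  239.3 140.7] yaw -4.3 tilt [-0.003 -0.001] F [ 0.1 -0.4 -0.1] grip 0.079 0.0 t 15.675
shift [0.0033 0.0039 0.0354] twist -0.001
scene placed lid (401, array([552.5,  35.3, 112. ]), np.float64(113.7), (545.7, 34.3, 32.1))
top placed lid (541, array([543.7,  32.4, 112.4]), np.float64(112.2), (544.1, 32.1, 29.8))
```

View pics/scene4.png

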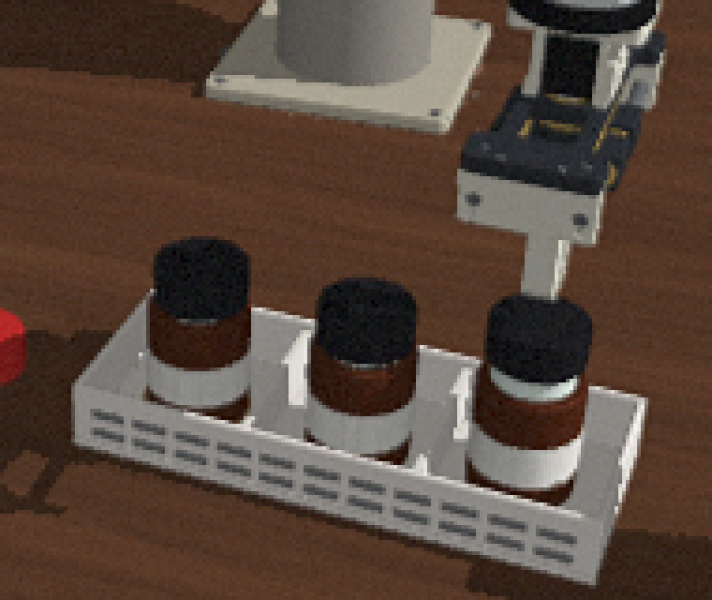

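The jar stands upright at (198,335) in its bay, lid top at about 112.3 mm, centred within 3 mm of the card. The shut fingers are over the proud lid (540,310). Pressing.

Request:
servo_tool(motion=[[[0.002,0.004,0.01],0,-1],[[0.002,0.004,0.02],0,-1],[[0.002,0.004,0.03],0,-1],[[0.002,0.004,0.036],0,-1],[[0.002,0.004,0.042],0,-1]])

```text
clock: 16.4
tool_pos: [557.5, 241.8, 122.3]
eef_rot: [2.302, 2.137, 0.001]
force: [-3.3, -0.7, 9.1]
grip_width: 0.001
finger_force: 4.5
```

Request:
servo_tool(motion=[[[0,0,0.004],0,-1],[[0,0,0.008],0,-1],[[0,0,0.011],0,-1],[[0,0,0.011],0,-1]])

```text
clock: 16.9
tool_pos: [557.7, 241.9, 117.5]
eef_rot: [2.302, 2.137, 0.002]
force: [-2.2, -0.4, 6.5]
grip_width: 0.006
finger_force: 3.7
```

Request:
servo_tool(motion=[[[0,0,0.004],0,-1],[[0,0,0.008],0,-1],[[0,0,0.011],0,-1],[[0,0,0.012],0,-1]])

```text
clock: 17.4
tool_pos: [558.7, 242.2, 113.5]
eef_rot: [2.301, 2.136, 0.006]
force: [-5.2, -2.8, 18.3]
grip_width: 0.007
finger_force: 9.7
```

Request:
servo_tool(motion=[[[0,0,0.002],0,-1],[[0,0,0.004],0,-1],[[0,0,0.004],0,-1]])

```text
clock: 17.77
tool_pos: [559.8, 242.6, 113.7]
eef_rot: [2.3, 2.135, 0.01]
force: [-7.2, -2.5, 27.0]
grip_width: 0.008
finger_force: 13.5
```

Hard stop, so it's home. I'll back off and check.

Request:
servo_tool(motion=[[[0,0,-0.01],0,-1],[[0,0,-0.05],0,-1],[[0,0,-0.12],0,-1],[[0.05,-0.1,-0.15],0,-1],[[0.1,-0.2,-0.15],0,-1]])

```text
clock: 18.4
tool_pos: [461.5, 299.8, 186.0]
eef_rot: [2.304, 2.135, 0.006]
force: [-1.2, -0.2, 0.8]
grip_width: 0.002
finger_force: 0.0
```

Request:
servo_tool(motion=[[[0.1,-0.05,0],0,-1],[[0.2,-0.05,0],0,-1],[[0.25,-0.05,0],0,-1],[[0.25,-0.05,0],0,-1]])

```text
clock: 18.9
tool_pos: [445.1, 427.0, 183.5]
eef_rot: [-2.3, -2.14, -0.0]
force: [-0.2, 0.5, -0.6]
grip_width: 0.007
finger_force: 0.0
```

```bash
python3 - <<'E'
from m import *
for n in("scene","top"):
    im,d,K,T=shot(n); P=world(d,K,T)
    for k,x,y in(("jar",545,31),("good",556,139),("proud",556,241)): print(n,k,meas(P,x,y,45,100,130))
    cv2.imwrite(f"pics/{n}5.png",cv2.resize(im[150:340,220:470],(789,600),interpolation=3)[...,::-1])
E
python3 go.py 500 300 200
```

```text
scene jar (406, array([552.8,  35.4, 112. ]), np.float64(113.7), (546.1, 33.8, 31.4))
scene good (439, array([565.6, 141.9, 111.9]), np.float64(113.6), (558.5, 140.4, 31.7))
scene proud (474, array([565.8, 242.5, 111.9]), np.float64(113.7), (558.4, 242.3, 31.5))
top jar (542, array([543.7,  32.4, 112.2]), np.float64(112.2), (544.1, 32.4, 29.9))
top good (545, array([556.1, 139.2, 112.3]), np.float64(112.4), (556.0, 139.6, 29.9))
top proud (565, array([555.8, 239.9, 112. ]), np.float64(112.2), (556.2, 241.0, 30.0))
tcp [445.5 425.  183.3] yaw -4.2 tilt [-0.    -0.001] F [-0.6 -0.5 -0.3] grip 0.001 0.0 t 19.0
shift [-0.2414  0.1273 -0.0332] twist 0.002
```

View pics/scene5.png

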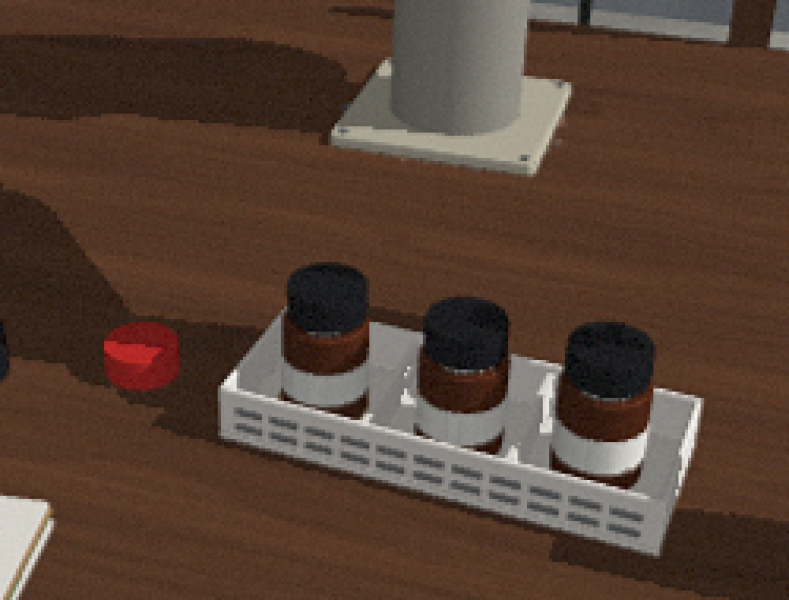

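All three jars, at (327,340), (465,375) and (608,400), stand upright with their lids at the same height, about 112.3 mm. The arm is clear of everything.

```bash
python3 -c "
from station import env
print(env.job_done())"
```

```text
the job is handed in; nothing more can be done
None
```

The job is done and handed in at about 19 s of the 64 s: the loose lid is home on the jar, the closed jar stands upright in the empty bay, and the proud lid is pressed home; the hand-in returned no verdict.

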